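# Relatch the service hatch of the water filter

### The job

Somebody changed the cartridge of the countertop water filter and turned the wing knob on its service hatch too early: the hidden tongue is out over the frame edge, so the hatch stands ajar and cannot close. Turn the knob back until the tongue is clear, press the hatch down gently against its rubber seal, no harder than the tongue needs, and while pressing turn the knob fully clockwise so that the tongue goes behind the frame edge and keeps the hatch shut. Never force the hatch or the tongue, let go at the end, and leave the mug, the old cartridge and the jar where they stand.

Things in the scene. Friction and masses are not known exactly. Their poses are not given: they have to be found in the camera images.
- unit: Countertop water filter: heavy white housing, 200 mm deep (x), 180 wide (y), 108 tall; it cannot move. Origin at the centre of its underside; x axis from front to rear (away from the robot), z up. A steel swan-neck spout 207 mm tall stands at its rear left corner (84, 72 mm) and reaches out to (44, 141) mm.
- hatch: White hatch on top, hinged along its rear edge: plate 152 x 150 x 8 mm, 0.3 kg; its stiff hinge keeps it where it is left (about 2 N of push at the knob lowers it). Origin on the hinge axis (71 mm behind, 109 above the unit's origin), at half thickness; axes as the unit's when level. Latched it is level within 2.5 degrees; at the start its front is raised by 10 to 12 degrees.
- knob_grip (a point): Centre of the black wing of the knob on the hatch: bar 50 mm long (point y axis), 12 thick, 25 tall, gripped across its thickness. The point is on the knob's axis, 24 mm above the hatch's mid-plane, 101 mm in front of the hinge axis. Under the wing a round skirt of radius 28 mm, its top 14 mm below this point: fingertips may bear on it to press. The hidden tongue (32 mm) is parallel to the wing.
- knob (a joint): Turn of the wing knob in rad, growing clockwise seen from above, stops at 0 and 1.571. 0: wing and tongue across the unit (its y axis). Below 0.2 the tongue is clear of the frame edge. 1.571: wing and tongue point to the front, locked. Starts at 0.85 to 1.3, tongue out over the frame edge. Turns with 0.06 N m, more where the tongue rubs.
- mug: Tall pale mug, 86 mm across and 126 mm tall, standing under the spout; origin at its underside. Not to be moved.
- old_filter: Spent white cartridge, 52 mm across and 110 mm tall, standing to the right of the unit; origin at the centre of its underside. Not to be moved.
- jar: Jar 52 mm across and 98 mm tall; origin at its underside. Not to be moved.
- frame_edge (a point): A point fixed in the unit, where the middle of the hidden frame edge should be: a steel flange 6 mm thick just behind the front wall, this point on the top of its inner edge, 45 mm in front of the unit's origin. The flange is screwed on through slots: its true height differs by up to 5 mm up or down from unit to unit, and is not told.
- seal_mid (a point): A point fixed in the unit, 70 mm in front of its origin: middle of the rubber seal on the frame edge (its height differs with the flange's). About 11 N of push down on the knob squeeze the seal (by 3 mm) so far that the tongue can pass under the edge; there each mm at the knob costs about 4 N; at about 14 N it is solid, and over 20 N of push damages it. 25 N on the tongue bends it.

How it is judged:
By the outcome, as a careful person would: the job done as asked, in the order asked, and still so for the second after the job is handed in, with the robot touching nothing.
It also fails if it takes over 51 s, if anything falls off the work surface, if the arm or the gripper's body presses on something with over 40 N, if the wrist force passes 120 N, or if a joint passes its speed limit or range.

### The arm

A 6-joint arm with a two-finger parallel gripper is mounted at the origin on the work surface; the furniture and walls round the work are solid. World frame = base frame: x ahead of the robot, y to its left, z up, the work surface at z = 0. Lengths are in mm, angles in rad, forces in N, time in s.
With the tool pointing down it reaches from about 400 to 925 mm from the base axis. Payload 12.5 kg.
Tool frame: the origin (TCP) lies at the very end of the fingers, on their centre line; the grasp point (between the pads) lies 19 mm behind it; z points along the fingers, y is the line along which they close (so a half turn about z gives the same grasp; the last joint's range is limited). The gripper opens to 95 mm and grips with 3 to 60 N. Pads are 20 mm wide; open, the fingers measure 119 mm over their backs; the gripper's body (75 mm by 180 mm) begins 59 mm behind the grasp point.
Start: joints at [-1.224, 0.491, 1.559, -0, 1.092, -0.106], TCP at [273.454, -562.027, 178.161] pointing down, gripper open.
Joint ranges: [-3.1, 3.1], [-0.84, 2.19], [0.05, 2.79], [-1.13, 4.28], [0.06, 2.93], [-2.69, 2.69]. Speed limits (rad/s): [2.22, 2.22, 2.79, 3.14, 3.14, 3.14].

### API

Orientations are given as a unit quaternion [x, y, z, w].
In Python, from station import r, vision, job gives the robot as it stands.
- The arm moves only by the tool carry_out, never from a script. Its arguments are lists of equal length, an entry for each row: "grip": the closure, from 0 (fully open) to 1 (shut); "translation": the shift along the tool's x, y, z in mm, a list of three; "twist": the turn about the tool's z in rad. In form: {"grip": [grip, ...], "translation": [[dx, dy, dz], ...], "twist": [twist, ...]}. A call has 1 to 12 rows; each row shifts and turns the commanded pose from where the row before left it, along the tool's axes as they then stand; what a row does not reach is not made up. A row lasts 1/12 s, in which the tool goes at most 41.7 mm and 7.16 degrees, less where a joint would pass 70% of its speed; a pose out of reach is approached as far as the arm can. A call is refused whole if a number of a shift passes 41.7 or a number of a turn 0.125, either way. A call with a gripper value outside its range is refused whole. The fingers move at their own pace and stop on an object; "newtons" is the grip in N (left out, the last holds). Time passes only in rows, so rows that do not move let the fingers close. It gives the time, the measured TCP pose, the force, the opening and the grip force at its end, in the units of the state.
- r.read_state(): the state, without advancing time (a new reading comes with each control period).
- vision.get_image(name): name is "scene" or "top" or "wrist"; returns the picture (384x512x3 uint8, red, green, blue); there is no depth.
- vision.calibration(name): a dict with "fx", "fy", "cx", "cy" (pixels), "R" (3x3) and "t" (3): a world point X has camera coordinates R X + t. Camera axes: x right, y down, z forward; pixel columns grow to the right and rows downward; lengths in mm; the calibration is good to about 2 mm. A picture is of the moment at which its call begins: read the wrist's pose just before it. calibration takes no time and is no camera call; for the wrist camera it gives the pose at the moment of the call.
- job.sign_off(): hands the job in; it is judged then, once.
The state is a dict: "time": time; "q": joint angles; "qvel": joint speeds; "tau": joint torques, N m; "eef_pos": TCP position; "orientation": TCP orientation; "force": force on the tool from outside, world axes, zero at the start; "moment": the same for the moment, N m; "opening": finger opening in mm; "grip_force": force on a finger pad.
Only numpy, scipy, OpenCV 4.12 (cv2) and the standard library are available. Lean on these libraries where they do the work, as an engineer would, in place of code of your own. Each camera call takes 0.05 s, during which the arm holds its last target. There are 200 camera calls.

## Working session

There is one attempt and no reset: what is moved stays moved. The work goes in short steps, Python scripts to look and compute and a tool call to move; the robot and the scene stay as the last step left them, time stands still between calls to the robot, and variables do not carry over. Pictures are saved under pics/ and viewed, at most 10 in all, crops included, and the job is handed in when it is done.

Besides the shell and the picture viewer there is one more tool, called as name(argument=value, ...) on one line, values as JSON. carry_out: Moves the arm, as the interface text tells. Its arguments: {"type":"object","properties":{"grip":{"type":"array","items":{"type":"number"}},"translation":{"type":"array","items":{"type":"array","items":{"type":"number"}}},"twist":{"type":"array","items":{"type":"number"}},"newtons":{"type":"number"}},"required":["grip","translation","twist"]}

```bash
mkdir -p pics; ls
python3 - <<'E'
from station import r,vision,job
import cv2,numpy as np
s=r.read_state();print(s)
for n in ["scene","top"]:
    im=vision.get_image(n);cv2.imwrite(f"pics/{n}0.png",im[:,:,::-1])
    print(n,vision.calibration(n))
E
```

```text
pics
{'time': 0.0, 'q': array([-1.22356915e+00,  4.91509826e-01,  1.55945532e+00, -2.95247395e-05,
        1.09169971e+00, -1.05608378e-01]), 'qvel': array([-6.60064366e-05, -9.12999930e-04, -2.18271590e-03, -3.15647718e-04,
        9.19199415e-05,  2.92262813e-04]), 'tau': array([-1.54287689e-03, -6.12641788e+01, -2.58177209e+01,  6.92458358e-02,
        4.81091451e-02, -1.03740260e-04]), 'eef_pos': array([ 273.3581883 , -561.7303569 ,  177.59064715]), 'orientation': array([ 9.74475143e-01,  2.24494785e-01, -7.76097344e-05, -5.30614636e-04]), 'force': array([-0.13442148, -0.88546138, -0.18343874]), 'moment': array([-0.02088274, -0.0032137 ,  0.00433587]), 'grip_force': 0.0, 'opening': 95.03947103751963}
scene {'fx': 365.23020905514784, 'fy': 365.23020905514784, 'cx': 259.3489570219427, 'cy': 197.0928825324222, 'R': array([[-0.46529699, -0.88511577, -0.0082934 ],
       [-0.67606244,  0.36141619, -0.64211986],
       [ 0.57134778, -0.29316958, -0.7665594 ]]), 't': array([200.52563809, 438.74411006, 825.4934069 ])}
top {'fx': 419.36180001991914, 'fy': 419.36180001991914, 'cx': 255.97967871578442, 'cy': 191.82266089501135, 'R': array([[-0.01316244, -0.99967579,  0.02179582],
       [-0.99853032,  0.01199504, -0.05285191],
       [ 0.05257333, -0.02245944, -0.99836447]]), 't': array([ -69.45247092,  517.52800192, 1021.29898206])}
```

View pics/scene0.png

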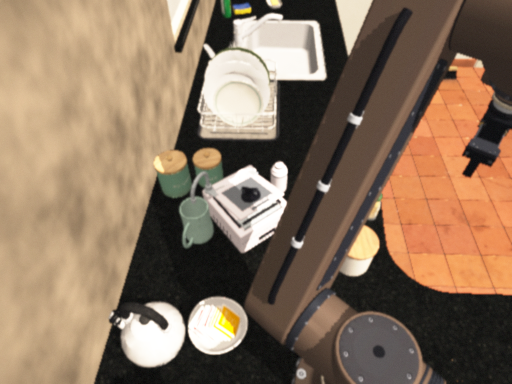

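View pics/top0.png

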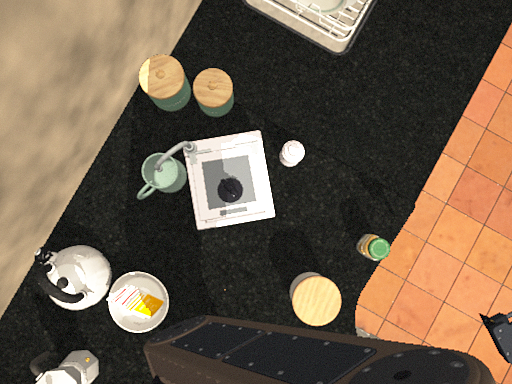

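The top view shows the unit at about (230,180) px, the knob at (230,189), the mug at (163,173), the cartridge at (292,153) and the jar at (373,247). I'll zoom in on the unit.

Run:
```python
import cv2,numpy as np
a=cv2.imread("pics/top0.png")[120:240,130:310]
cv2.imwrite("pics/c1.png",cv2.resize(a,None,fx=4.4,fy=4.4,interpolation=cv2.INTER_CUBIC))
b=cv2.imread("pics/scene0.png")[155:255,175:300]
cv2.imwrite("pics/c2.png",cv2.resize(b,None,fx=6,fy=6,interpolation=cv2.INTER_CUBIC))
```

```text
(no output)
```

View pics/c1.png

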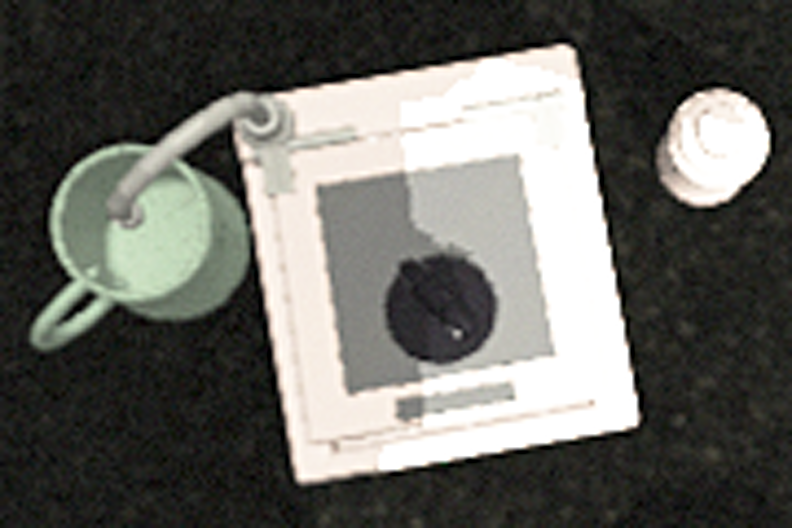

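View pics/c2.png

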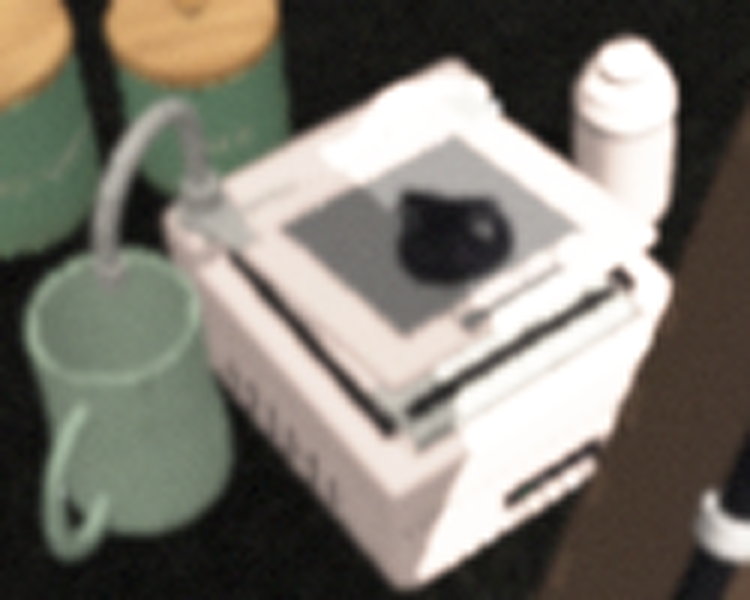

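```bash
cat > h.py <<'E'
import numpy as np
from station import r,vision,job
def ray(c,uv,z):
    d=np.array([(uv[0]-c['cx'])/c['fx'],(uv[1]-c['cy'])/c['fy'],1])@c['R']; o=-c['R'].T@c['t']
    return o+d*(z-o[2])/d[2]
def proj(c,X):
    p=c['R']@X+c['t']; return np.array([c['fx']*p[0]/p[2]+c['cx'],c['fy']*p[1]/p[2]+c['cy']])
E
python3 - <<'E'
from h import *
from scipy.optimize import least_squares
ct=vision.calibration("top");cs=vision.calibration("scene")
f=lambda p:np.array(p)/4.4+[130,120]-.4
g=lambda p:np.array(p)/6+[175,155]-.4
L=np.array([[-100,90],[-100,-90],[100,-90]])
ot=[f(p) for p in [(296,485),(640,427),(577,43)]]
for p in ot: print(ray(ct,p,108).round(1))
def W(q,l,z):
    R=np.array([[np.cos(q[2]),-np.sin(q[2])],[np.sin(q[2]),np.cos(q[2])]])
    return np.r_[R@l+q[:2],z]
res=lambda q:np.concatenate([proj(ct,W(q,l,108))-o for l,o in zip(L,ot)])
s=least_squares(res,[700,50,.15]);print(s.x,s.fun.round(1));q=s.x
print("scene front-left top px", (proj(cs,W(q,L[0],108))-[175,155])*6)
for a in (10,11,12):
    a=np.radians(a); kx=71-101*np.cos(a)-24*-np.sin(a)*-1; 
    # rotate (-101,24): front up
    kx=71-101*np.cos(a)+24*np.sin(a); kz=109+101*np.sin(a)+24*np.cos(a)
    K=W(q,[kx,0],kz);print("knob",K.round(1),"top crop",((proj(ct,K)-[130,120])*4.4).round(),"scene crop",((proj(cs,K)-[175,155])*6).round())
    for th in (.9,1.1,1.25):
        e=[]
        for sg in (1,-1):
            v=np.array([np.sin(th),np.cos(th)])*sg*25   # local x,y of wing end
            lx,lz=-101+v[0],24+12
            X=W(q,[71+lx*np.cos(a)+lz*np.sin(a),v[1]],109-lx*np.sin(a)+lz*np.cos(a))
            e+=[*((proj(ct,X)-[130,120])*4.4).round(),*((proj(cs,X)-[175,155])*6).round()]
        print(th,e)
E
```

```text
[428.5  59.  108. ]
[ 455.5 -115.9  108. ]
[653.2 -86.5 108. ]
[ 5.40704497e+02 -1.30394161e+01  1.54137407e-01] [-0.7  0.2  0.6 -0.1  0.1 -0.1]
scene front-left top px [385.99239827 482.81207201]
knob [516.7 -16.8 150.2] top crop [439. 303.] scene crop [449. 224.]
0.9 [np.float64(399.0), np.float64(263.0), np.float64(394.0), np.float64(200.0), np.float64(476.0), np.float64(331.0), np.float64(498.0), np.float64(210.0)]
1.1 [np.float64(407.0), np.float64(257.0), np.float64(398.0), np.float64(193.0), np.float64(468.0), np.float64(338.0), np.float64(494.0), np.float64(217.0)]
1.25 [np.float64(414.0), np.float64(253.0), np.float64(403.0), np.float64(188.0), np.float64(461.0), np.float64(342.0), np.float64(490.0), np.float64(222.0)]
knob [517.4 -16.7 151.8] top crop [439. 301.] scene crop [448. 221.]
0.9 [np.float64(399.0), np.float64(261.0), np.float64(393.0), np.float64(197.0), np.float64(475.0), np.float64(328.0), np.float64(497.0), np.float64(206.0)]
1.1 [np.float64(407.0), np.float64(255.0), np.float64(397.0), np.float64(190.0), np.float64(467.0), np.float64(335.0), np.float64(493.0), np.float64(213.0)]
1.25 [np.float64(413.0), np.float64(251.0), np.float64(402.0), np.float64(185.0), np.float64(461.0), np.float64(339.0), np.float64(488.0), np.float64(218.0)]
knob [518.2 -16.5 153.5] top crop [438. 299.] scene crop [447. 218.]
0.9 [np.float64(398.0), np.float64(259.0), np.float64(392.0), np.float64(194.0), np.float64(475.0), np.float64(326.0), np.float64(495.0), np.float64(201.0)]
1.1 [np.float64(406.0), np.float64(253.0), np.float64(396.0), np.float64(187.0), np.float64(467.0), np.float64(333.0), np.float64(491.0), np.float64(208.0)]
1.25 [np.float64(413.0), np.float64(249.0), np.float64(400.0), np.float64(182.0), np.float64(460.0), np.float64(337.0), np.float64(487.0), np.float64(213.0)]
```

The pose fit agrees in both cameras: unit at (541,-13) with yaw 0.154, knob near (517,-17,152), θ≈1.15. Next I move above the knob and look with the wrist camera.

carry_out(grip=[0,0,0,0,0,0,0,0,0,0,0,0], translation=[[0,0,-35],[0,0,-35],[0,0,-30],[28,-23,0],[28,-23,0],[28,-23,0],[28,-23,0],[28,-23,0],[28,-23,0],[28,-23,0],[28,-23,0],[28,-23,0]], twist=[0,0,0,0,0,0,0,0,0,0,0,0])

```text
time: 1.1
eef_pos: [409.7, -263.9, 278.0]
orientation: [0.975, 0.224, -0.0, -0.0]
force: [0.9, -0.3, 0.1]
opening: 95.5
grip_force: 0.0
```

carry_out(grip=[0,0,0,0,0,0,0,0,0], translation=[[28,-23,0],[28,-23,0],[28,-23,0],[28,-23,0],[28,-23,0],[28,-23,0],[28,-23,0],[0,0,0],[0,0,0]], twist=[-0.12,0,0,0,0,0,0,0,0])

```text
time: 1.85
eef_pos: [491.0, -24.2, 277.8]
orientation: [0.959, 0.284, -0.0, -0.0]
force: [-0.3, 0.0, 0.6]
opening: 95.0
grip_force: 0.0
```

Run:
```python
from h import *
import cv2
s=r.read_state();print(s['eef_pos'],s['orientation'],s['force'],s['time'],s['q'])
im=vision.get_image("wrist");cv2.imwrite("pics/w1.png",im[:,:,::-1]);c=vision.calibration("wrist")
print(proj(c,np.array([517.4,-16.7,151.8])), -c['R'].T@c['t'])
```

```text
[491.04801242 -24.20936877 277.81759854] [ 9.58778114e-01  2.84155648e-01 -3.03971829e-04 -5.10539592e-05] [-0.30743538  0.00452659  0.55149784] 1.85 [-1.83588879e-01  2.02519222e-01  1.72882432e+00 -1.97990475e-04
  1.21083707e+00  8.11025895e-01]
[260.82204717 155.56421596] [553.97110509  15.8293703  484.97377991]
```

View pics/w1.png

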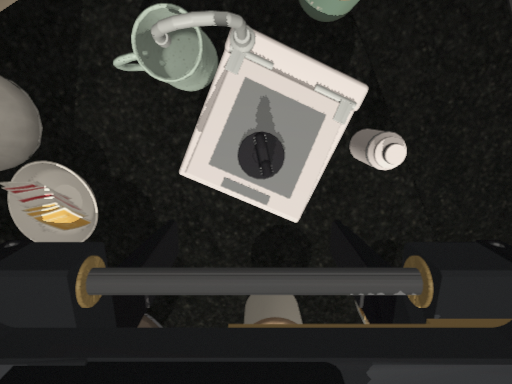

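The wrist picture shows the knob at (261,155), matching the predicted (261,156). The wing is nearly parallel to the image columns, so I'll zoom in for its angle.

Run:
```python
import cv2
a=cv2.imread("pics/w1.png")[120:190,215:308]
a=cv2.convertScaleAbs(a,alpha=3)
cv2.imwrite("pics/c3.png",cv2.resize(a,None,fx=8,fy=8,interpolation=cv2.INTER_CUBIC))
```

```text
(no output)
```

View pics/c3.png

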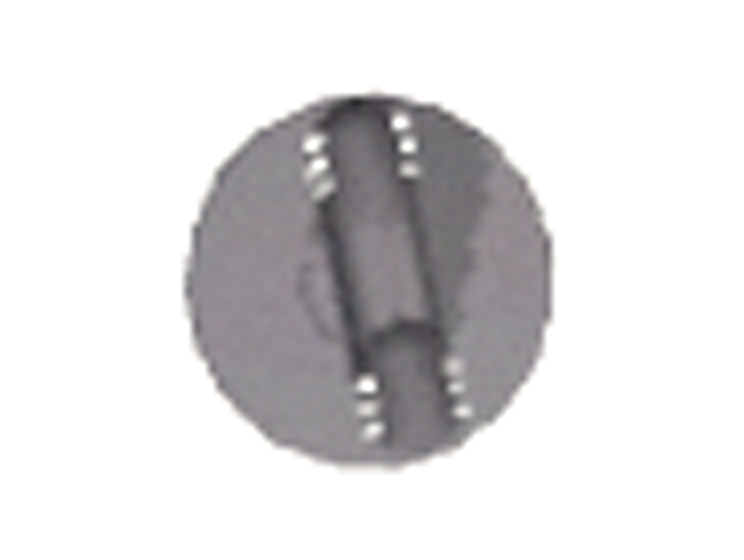

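Run:
```python
from h import *
c=vision.calibration("wrist");q=[540.7,-13,.154];a=np.radians(11)
R=np.array([[np.cos(q[2]),-np.sin(q[2])],[np.sin(q[2]),np.cos(q[2])]])
def P(l):
    x,y,z=71+l[0]*np.cos(a)+l[2]*np.sin(a),l[1],109-l[0]*np.sin(a)+l[2]*np.cos(a)
    return proj(c,np.r_[R@[x,y]+q[:2],z])
for th in (.85,.95,1.05,1.15):
    v=np.array([np.sin(th),np.cos(th),0])*25
    k=np.array([-101,0,36]);A,B=P(k+v),P(k-v)
    print(th,((A-[215,120])*8).round(),((B-[215,120])*8).round(),((A-B)[0]/(A-B)[1]).round(3))
```

```text
0.85 [319. 104.] [429. 456.] 0.312
0.95 [337.  99.] [412. 461.] 0.206
1.05 [355.  96.] [394. 464.] 0.105
1.15 [374.  95.] [376. 465.] 0.006
```

The projected candidates give θ≈0.97. Next: align, descend with the fingers partly closed, and stop above the skirt.

carry_out(grip=[0.5,0.5,0.5,0.5,0.5,0.5,0.5,0.5,0.5,0.5], translation=[[26,9,0],[0,0,0],[0,0,30],[0,0,30],[0,0,30],[0,0,20],[0,0,10],[0,0,5],[0,0,4],[0,0,0]], twist=[0,-0.09,-0.09,0,0,0,0,0,0,0], newtons=8)

```text
time: 2.73
eef_pos: [517.9, -19.7, 149.4]
orientation: [0.93, 0.367, 0.0, 0.0]
force: [-0.2, -0.1, -0.3]
opening: 47.9
grip_force: 0.0
```

Run:
```python
from h import *
s=r.read_state();print(s['eef_pos'],s['orientation'],s['force'],s['moment'],s['opening'],s['q'])
```

```text
[517.94827281 -19.71811181 149.40173646] [9.30121424e-01 3.67252040e-01 1.92248602e-04 1.99551662e-04] [-0.16145001 -0.1012472  -0.32827034] [-0.01958625 -0.04253836 -0.06182386] 47.94872721727066 [-1.65450746e-01  3.74640739e-01  1.85278036e+00 -1.81660276e-04
  9.13636365e-01  6.53350722e-01]
```

carry_out(grip=[0.7,0.8,0.8,0.8,1,1,1,1], translation=[[1.5,-1.5,0],[0,0,1],[0,0,0],[0,0,0],[0,0,0],[0,0,0],[0,0,0],[0,0,0]], twist=[0,0,0,0,0,0,0,0], newtons=8)

```text
time: 3.4
eef_pos: [517.8, -17.0, 148.2]
orientation: [0.93, 0.368, 0.0, 0.0]
force: [1.0, 0.6, 0.1]
opening: 2.0
grip_force: 0.0
```

```bash
cat >> h.py <<'E'
def st():
    s=r.read_state();o=s['orientation'];y=2*np.arctan2(o[1],o[0])
    print(s['time'],"pos",s['eef_pos'].round(1),"yaw",round(y,3),"theta",round(.154+np.pi/2-y,3),"F",s['force'].round(1),"M",s['moment'].round(3),"op",round(s['opening'],1),"gf",round(s['grip_force'],1))
E
python3 -c "
from h import *
st()"
```

```text
3.4 pos [517.8 -17.  148.2] yaw 0.753 theta 0.972 F [1.  0.6 0.1] M [-0.023  0.02   0.019] op 2.0 gf 0.0
```

The fingers closed on nothing, so I look before doing anything else.

Run:
```python
from h import *
import cv2
o=[]
for n,(x0,y0,w,h) in {"scene":(185,150,110,80),"top":(185,140,110,80),"wrist":(150,100,220,160)}.items():
    a=vision.get_image(n)[y0:y0+h,x0:x0+w,::-1]
    o.append(cv2.resize(cv2.convertScaleAbs(a,alpha=1.5),(390,290),interpolation=cv2.INTER_CUBIC))
    c=vision.calibration(n)
    for X in (r.read_state()['eef_pos'],[517.4,-16.7,151.8]):
        p=(proj(c,np.array(X))-[x0,y0])*[390/w,290/h]; print(n,p.round(),(p/[390/w,290/h]+[x0,y0]).round())
m=np.vstack([np.hstack(o[:2]),np.hstack([o[2],o[2]*0])])
cv2.imwrite("pics/m1.png",m)
```

```text
scene [230. 154.] [250. 193.]
scene [229. 152.] [250. 192.]
top [159. 175.] [230. 188.]
top [158. 175.] [230. 188.]
wrist [186. 211.] [255. 216.]
wrist [184. 214.] [254. 218.]
```

View pics/m1.png

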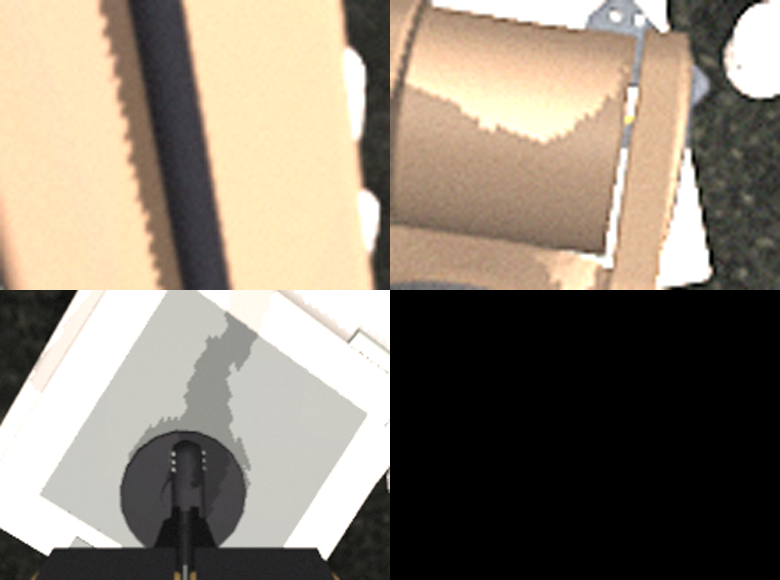

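```bash
python3 - <<'E'
from h import *
import cv2
from scipy.optimize import least_squares
ct=vision.calibration("top");cs=vision.calibration("scene");c=vision.calibration("wrist")
# wrist camera calib at w1 pose: rebuild from tool pose
def T(yaw,p):
    x=np.array([np.cos(yaw),np.sin(yaw),0]);y=np.array([np.sin(yaw),-np.cos(yaw),0]);M=np.c_[x,y,[0,0,-1]];return M,np.array(p)
s=r.read_state();M,p=T(2*np.arctan2(s['orientation'][1],s['orientation'][0]),s['eef_pos'])
Rt=c['R']@M; tt=c['R']@p+c['t']          # cam = Rt*tool + tt
M1,p1=T(.576,[491.05,-24.21,277.82]); c1=dict(c); c1['R']=Rt@M1.T; c1['t']=tt-c1['R']@p1
print("check cam",-c1['R'].T@c1['t'])
obs=[(ct,np.array([441,307])/4.4+[130,120]),(cs,np.array([455,240])/6+[175,155]),(c1,np.array([369,280])/8+[215,120]),(c,np.array([183,202])*220/390+[150,100])]
for use in (obs,[obs[0],obs[2]],obs[:3],[obs[2],obs[3]],[obs[1],obs[2]],obs[:2]):
    f=lambda X:np.concatenate([proj(a,X)-o for a,o in use])
    S=least_squares(f,[517,-17,140]);print(S.x.round(1),S.fun.round(1))
for z in (148,155,160,165,170): print(z,(proj(c,np.r_[s['eef_pos'][:2],z])-[150,100])*390/220)
E
python3 -c "
from h import *
st()"
```

```text
check cam [554.0229757   17.06862344 484.99241364]
[516.2 -17.1 138.7] [-0.1 -0.5 -0.7  0.1 -0.1  0.8  0.1 -0.2]
[516.  -17.4 130. ] [ 0.2 -0.2 -0.1  0. ]
[516.5 -17.2 137.3] [-0.  -0.6 -0.7  0.4  0.1  0.5]
[517.5 -16.  144.1] [-0.2  0.   0.1  0. ]
[516.9 -17.1 137.7] [-0.8  0.2  0.2  0.3]
[514.9 -17.8 140.3] [ 0.2  0.1 -0.3 -0. ]
148 [185.56070083 206.2080421 ]
155 [185.5920806  212.09440287]
160 [185.615739   216.53235356]
165 [185.64051777 221.18046916]
170 [185.66649844 226.05404069]
3.55 pos [517.8 -17.  148.1] yaw 0.753 theta 0.972 F [-0.  -0.6  0.7] M [-0.011  0.009  0.032] op 0.5 gf 0.0
```

Run:
```python
from h import *
import cv2
im=vision.get_image("wrist")[:,:,::-1]; cv2.imwrite("pics/w2.png",im)
a=im[160:260,195:315]
a=(255*np.clip(a/110.,0,1)**.6).astype(np.uint8)
a=cv2.resize(a,None,fx=6,fy=6,interpolation=cv2.INTER_CUBIC)
cv2.imwrite("pics/c4.png",a)
```

```text
(no output)
```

View pics/c4.png

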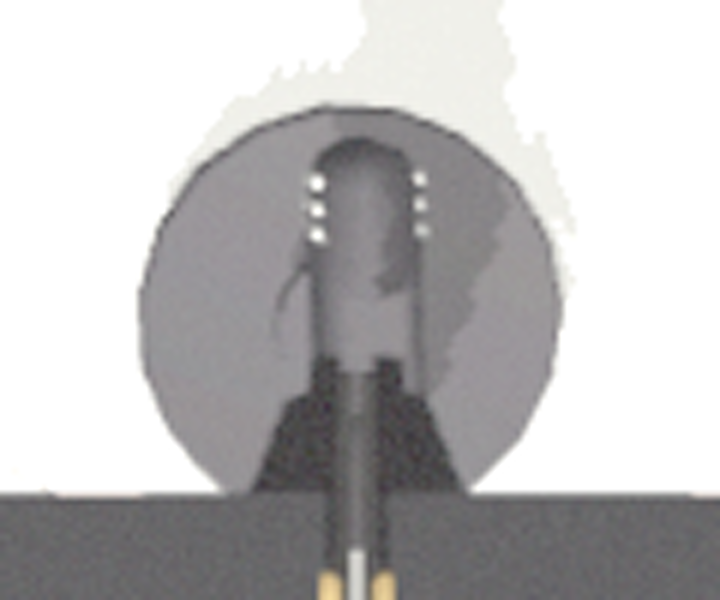

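Run:
```python
from h import *
c=vision.calibration("wrist");s=r.read_state()
yaw=2*np.arctan2(s['orientation'][1],s['orientation'][0])
M=np.c_[[np.cos(yaw),np.sin(yaw),0],[np.sin(yaw),-np.cos(yaw),0],[0,0,-1]]
print(c['fx'],"cam in tool",M.T@(-c['R'].T@c['t']-s['eef_pos']), "axis in tool",M.T@c['R'][2])
P=lambda t:proj(c,M@np.array(t)+s['eef_pos']).round(0)
for z in (0,-15,-30,-60):
  print(z,[P([x,y,z]).tolist() for x in(10,-10) for y in(-59.5,-47.5,0,47.5,59.5)])
import cv2
im=cv2.imread("pics/w1.png").astype(int).sum(2)
for row in (215,220,225,230,235,240): print(row,im[row,120:185:3],im[row,325:390:3])
```

```text
295.205441453383 cam in tool [  75.29307634   -0.31609904 -207.18142542] axis in tool [-2.67254045e-01 -8.68964927e-04  9.63625716e-01]
0 [[174.0, 204.0], [190.0, 204.0], [255.0, 204.0], [319.0, 203.0], [336.0, 203.0], [176.0, 229.0], [192.0, 229.0], [255.0, 229.0], [318.0, 229.0], [334.0, 229.0]]
-15 [[168.0, 210.0], [186.0, 210.0], [255.0, 210.0], [324.0, 210.0], [341.0, 210.0], [170.0, 237.0], [187.0, 237.0], [255.0, 237.0], [322.0, 237.0], [339.0, 237.0]]
-30 [[161.0, 218.0], [180.0, 218.0], [255.0, 218.0], [329.0, 218.0], [348.0, 218.0], [164.0, 247.0], [182.0, 247.0], [255.0, 246.0], [327.0, 246.0], [346.0, 246.0]]
-60 [[145.0, 237.0], [167.0, 237.0], [255.0, 237.0], [343.0, 237.0], [365.0, 237.0], [148.0, 270.0], [170.0, 270.0], [255.0, 270.0], [340.0, 270.0], [362.0, 270.0]]
215 [43 40 35 53 46 52 51 40 48 52 55 52 70 76 92 62 66 62 66 54 76 74] [62 91 57 66 78 63 76 52 70 81 86 63 64 75 74 92 82 59 71 71 67 69]
220 [49 52 44 44 44 36 39 42 49 52 38 37 59 86 79 96 56 49 61 66 63 56] [89 75 80 54 43 58 70 73 73 68 84 75 90 80 76 65 53 62 69 65 76 55]
225 [42 51 50 49 36 50 52 54 45 39 34 34 50 59 49 36 44 55 70 76 83 60] [115  80  77  68  54  42  51  81  64  67  69  73  63  55  66  84  82  66
  79  98  82  74]
230 [44 44 45 48 51 45 52 51 60 50 61 48 44 37 48 47 58 65 68 67 55 71] [ 60  62  71  64  69  57  48  41  44  60 103  66  61  75  75  65  58  73
  75  74  57  72]
235 [44 41 58 57 67 59 58 42 42 44 43 44 41 40 48 69 71 73 72 73 76 66] [76 61 67 67 68 63 67 50 46 50 42 68 53 53 58 60 56 84 73 81 71 70]
240 [43 44 45 42 47 57 49 41 44 45 43 39 42 45 70 63 75 66 67 70 64 69] [82 66 65 69 67 74 65 68 42 43 45 34 44 75 60 68 79 68 52 52 65 40]
```

The fingers seem to have closed above the wing. I'll open, go a little lower while watching the force, and try again.

carry_out(grip=[0.6,0.6,0.6,0.6,0.6,0.6,0.6,0.6], translation=[[0,0,0],[0,0,0],[0,0,0],[0,0,1],[0,0,1],[0,0,1],[0,0,0],[0,0,0]], twist=[0,0,0,0,0,0,0,0], newtons=5)

```text
time: 4.27
eef_pos: [517.8, -17.1, 145.0]
orientation: [0.93, 0.368, -0.0, 0.0]
force: [0.3, 0.6, -0.2]
opening: 37.6
grip_force: 0.0
```

carry_out(grip=[0.75,0.8,0.85,0.85], translation=[[0,0,0],[0,0,0],[0,0,0],[0,0,0]], twist=[0,0,0,0], newtons=5)

```text
time: 4.6
eef_pos: [517.8, -17.0, 145.1]
orientation: [0.93, 0.368, 0.0, 0.0]
force: [0.4, -0.6, 0.1]
opening: 17.6
grip_force: 0.0
```

carry_out(grip=[0.9,0.95,1,1], translation=[[0,0,0],[0,0,0],[0,0,0],[0,0,0]], twist=[0,0,0,0], newtons=5)

```text
time: 4.93
eef_pos: [517.8, -17.0, 145.1]
orientation: [0.93, 0.368, 0.0, 0.0]
force: [0.4, -0.3, 0.5]
opening: 1.4
grip_force: 0.0
```

carry_out(grip=[0.75,0.75,0.75,0.75,0.75,0.75,0.75], translation=[[0,0,0],[0,0,0],[0,0,1],[0,0,1],[0,0,1],[0,0,0],[0,0,0]], twist=[0,0,0,0,0,0,0])

```text
time: 5.52
eef_pos: [517.8, -17.0, 142.0]
orientation: [0.93, 0.368, -0.0, -0.0]
force: [0.6, 0.2, -0.3]
opening: 23.7
grip_force: 0.0
```

Run:
```python
from h import *
import cv2
st()
im=vision.get_image("wrist")[:,:,::-1]; cv2.imwrite("pics/w3.png",im)
a=im[150:260,190:320]
a=(255*np.clip(a/90.,0,1)**.55).astype(np.uint8)
a=cv2.resize(a,None,fx=5,fy=5,interpolation=cv2.INTER_CUBIC)
cv2.imwrite("pics/c5.png",a)
```

```text
5.5167 pos [517.8 -17.  142. ] yaw 0.753 theta 0.972 F [ 0.6  0.2 -0.3] M [-0.035 -0.024 -0.015] op 23.7 gf 0.0
```

View pics/c5.png

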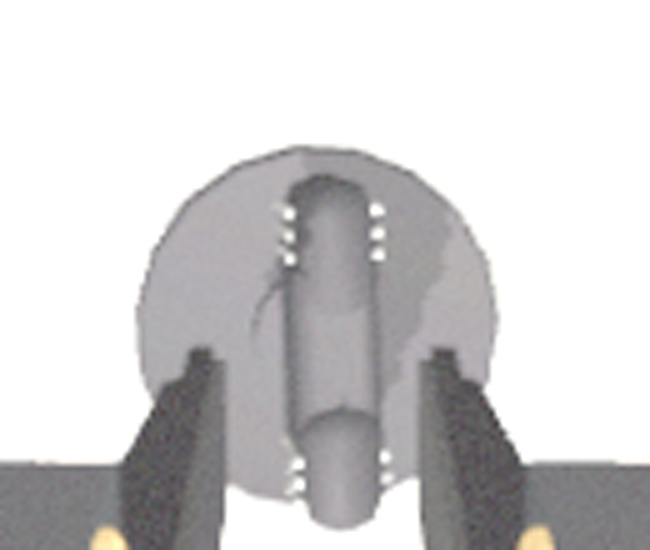

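The fingers straddle the wing, but they look visibly higher above the skirt than the stated TCP implies. I'll centre (+1 mm, −0.04 rad) and feel downward in small steps.

carry_out(grip=[0.75,0.75,0.75,0.75,0.75,0.75], translation=[[0,1,0],[0,0,1],[0,0,1],[0,0,1],[0,0,1],[0,0,0]], twist=[-0.04,0,0,0,0,0])

```text
time: 6.07
eef_pos: [518.4, -17.7, 137.9]
orientation: [0.923, 0.386, -0.0, -0.0]
force: [0.2, 0.5, 0.3]
opening: 23.8
grip_force: 0.0
```

carry_out(grip=[0.75,0.75,0.75,0.75,0.75,0.75], translation=[[0,0,1],[0,0,1],[0,0,1],[0,0,1],[0,0,0],[0,0,0]], twist=[0,0,0,0,0,0])

```text
time: 6.57
eef_pos: [518.5, -17.8, 134.1]
orientation: [0.922, 0.386, -0.0, 0.0]
force: [-0.2, -0.6, 0.0]
opening: 23.6
grip_force: 0.0
```

carry_out(grip=[0.85,0.9,0.95,1,1], translation=[[0,0,0],[0,0,0],[0,0,0],[0,0,0],[0,0,0]], twist=[0,0,0,0,0], newtons=5)

```text
time: 6.98
eef_pos: [518.5, -17.8, 134.1]
orientation: [0.922, 0.386, 0.0, 0.0]
force: [0.1, 0.1, 0.3]
opening: 1.3
grip_force: 0.0
```

carry_out(grip=[0.75,0.75,0.75,0.75,0.75,0.75,0.75], translation=[[0,0,0],[0,0,0],[0,0,1],[0,0,1],[0,0,1],[0,0,1],[0,0,0]], twist=[0,0,0,0,0,0,0])

```text
time: 7.57
eef_pos: [518.4, -17.7, 129.8]
orientation: [0.922, 0.386, -0.0, -0.0]
force: [-0.1, 0.0, 0.3]
opening: 24.0
grip_force: 0.0
```

carry_out(grip=[0.75,0.75,0.75,0.75,0.75], translation=[[0,0,1],[0,0,1],[0,0,1],[0,0,1],[0,0,0]], twist=[0,0,0,0,0])

```text
time: 7.98
eef_pos: [518.4, -17.8, 125.9]
orientation: [0.922, 0.386, -0.0, -0.0]
force: [-0.2, 0.8, -0.2]
opening: 23.3
grip_force: 0.0
```

carry_out(grip=[0.85,0.9,0.95,1,1], translation=[[0,0,0],[0,0,0],[0,0,0],[0,0,0],[0,0,0]], twist=[0,0,0,0,0], newtons=5)

```text
time: 8.4
eef_pos: [519.5, -18.6, 126.2]
orientation: [0.922, 0.386, 0.001, 0.001]
force: [2.9, -5.5, -3.8]
opening: 12.2
grip_force: 5.0
```

It gripped at 12.2 mm, so the real fingertips are about 30 mm above the stated TCP. The wing is a bit further along tool +y. I'll open, recentre, and go deeper with the force watched.

carry_out(grip=[0.78,0.78,0.78,0.78,0.78,0.78,0.78,0.78], translation=[[0,0,0],[0,1.8,0],[0,0,1],[0,0,1],[0,0,1],[0,0,1],[0,0,1],[0,0,0]], twist=[0,0,0,0,0,0,0,0])

```text
time: 9.07
eef_pos: [519.6, -19.0, 120.9]
orientation: [0.922, 0.386, -0.0, -0.0]
force: [0.9, -0.8, -0.2]
opening: 20.8
grip_force: 0.0
```

carry_out(grip=[0.78,0.78,0.78,0.78,0.78], translation=[[0,0,1],[0,0,1],[0,0,1],[0,0,1],[0,0,0]], twist=[0,0,0,0,0])

```text
time: 9.48
eef_pos: [519.7, -19.0, 116.9]
orientation: [0.922, 0.386, -0.0, -0.0]
force: [0.4, -0.0, 0.2]
opening: 21.0
grip_force: 0.0
```

carry_out(grip=[0.85,0.9,0.95,1,1], translation=[[0,0,0],[0,0,0],[0,0,0],[0,0,0],[0,0,0]], twist=[0,0,0,0,0], newtons=5)

```text
time: 9.9
eef_pos: [519.1, -18.6, 117.0]
orientation: [0.922, 0.386, -0.001, -0.001]
force: [-3.6, 4.6, 0.9]
opening: 13.1
grip_force: 5.0
```

```bash
python3 -c "
from h import *
st()"
```

```text
9.9 pos [519.1 -18.6 117. ] yaw 0.793 theta 0.932 F [-3.6  4.6  0.9] M [ 0.796  0.652 -0.019] op 13.1 gf 5.0
```

carry_out(grip=[1,1,1,1,1], translation=[[0,-0.7,0],[0,0,0],[0,0,0],[0,0,0],[0,0,0]], twist=[0,0,-0.1,-0.1,0], newtons=8)

```text
time: 10.32
eef_pos: [519.6, -18.7, 117.0]
orientation: [0.878, 0.478, 0.0, 0.0]
force: [0.0, 0.3, -3.4]
opening: 13.5
grip_force: 8.1
```

```bash
python3 -c "
from h import *
st()"
```

```text
10.3167 pos [519.6 -18.7 117. ] yaw 0.997 theta 0.728 F [ 0.   0.3 -3.4] M [ 0.133 -0.106 -0.008] op 13.5 gf 8.1
```

carry_out(grip=[1,1,1,1], translation=[[0,0,0],[0,0,0],[0,0,0],[0,0,0]], twist=[-0.1,-0.1,-0.1,0], newtons=8)

```text
time: 10.65
eef_pos: [520.3, -18.9, 117.2]
orientation: [0.798, 0.603, 0.001, 0.001]
force: [4.3, -1.2, -4.9]
opening: 14.0
grip_force: 7.9
```

```bash
python3 -c "
from h import *
st()"
```

```text
10.65 pos [520.3 -18.9 117.2] yaw 1.294 theta 0.431 F [ 4.3 -1.2 -4.9] M [-0.177 -0.868 -0.001] op 14.0 gf 7.9
```

carry_out(grip=[1,1,1,1,1], translation=[[0,0.6,0],[0,0,0],[0,0,0],[0,0,0],[0,0,0]], twist=[-0.1,-0.1,-0.1,-0.08,0], newtons=8)

```text
time: 11.07
eef_pos: [521.4, -19.0, 117.4]
orientation: [0.671, 0.742, 0.001, 0.001]
force: [6.3, 0.5, -3.4]
opening: 13.9
grip_force: 7.8
```

Run:
```python
from h import *
import cv2
st()
im=vision.get_image("wrist")[:,:,::-1]; cv2.imwrite("pics/w4.png",im)
a=im[110:290,140:380]
a=(255*np.clip(a/150.,0,1)**.6).astype(np.uint8)
cv2.imwrite("pics/c6.png",cv2.resize(a,None,fx=3.2,fy=3.2,interpolation=cv2.INTER_CUBIC))
```

```text
11.0667 pos [521.4 -19.  117.4] yaw 1.671 theta 0.053 F [ 6.3  0.5 -3.4] M [-0.01  -1.2   -0.028] op 13.9 gf 7.8
```

View pics/c6.png

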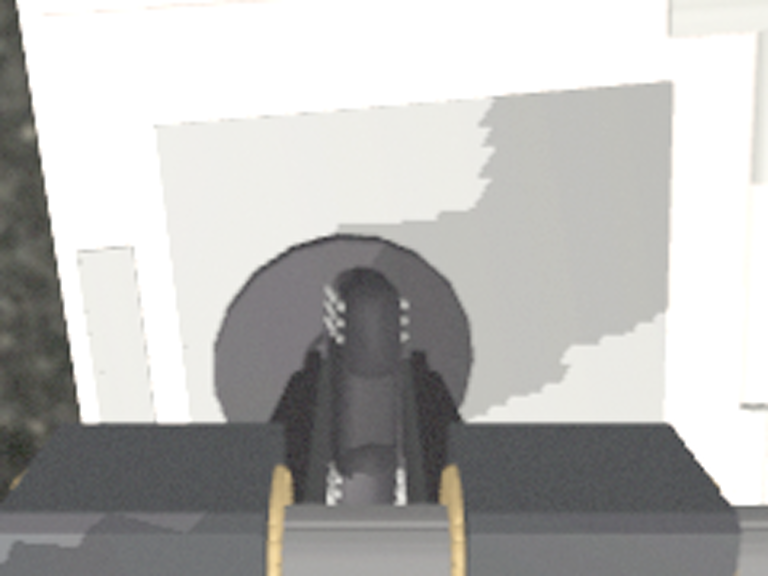

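The wing now lies across the unit (θ≈0.05), so the tongue is clear. I'll loosen the fingers and press down on the skirt, following the hinge arc (front moves toward −x).

carry_out(grip=[0.8,0.8,0.8,0.8,0.8,0.8], translation=[[0,0,0],[0,0,0],[0,0,1.5],[0,0,1.5],[0,0,1],[0,0,0]], twist=[0,0,0,0,0,0])

```text
time: 11.62
eef_pos: [519.6, -18.7, 112.9]
orientation: [0.67, 0.742, -0.0, -0.0]
force: [-0.2, 0.8, 0.4]
opening: 18.8
grip_force: 0.0
```

carry_out(grip=[0.8,0.8,0.8,0.8], translation=[[0,0,1.5],[0,0,1.5],[0,0,1],[0,0,0]], twist=[0,0,0,0])

```text
time: 11.95
eef_pos: [519.7, -18.7, 108.9]
orientation: [0.67, 0.742, -0.0, -0.0]
force: [1.9, -0.1, 0.4]
opening: 19.2
grip_force: 0.0
```

carry_out(grip=[0.8,0.8,0.8,0.8], translation=[[0,0,1.5],[0,0,1.5],[0,0,1],[0,0,0]], twist=[0,0,0,0])

```text
time: 12.28
eef_pos: [519.8, -18.7, 105.0]
orientation: [0.67, 0.742, -0.0, -0.0]
force: [0.2, 0.3, 0.8]
opening: 19.4
grip_force: 0.2
```

carry_out(grip=[0.8,0.8,0.8,0.8], translation=[[0,0,1.5],[0,0,1.5],[0,0,1],[0,0,0]], twist=[0,0,0,0])

```text
time: 12.62
eef_pos: [519.7, -18.7, 100.9]
orientation: [0.67, 0.742, -0.0, -0.0]
force: [-0.2, 0.7, 1.1]
opening: 19.1
grip_force: 0.2
```

carry_out(grip=[0.8,0.8,0.8,0.8], translation=[[0,0,1.5],[0,-1,1.5],[0,0,1],[0,0,0]], twist=[0,0,0,0])

```text
time: 12.95
eef_pos: [518.8, -18.8, 96.9]
orientation: [0.67, 0.742, -0.0, -0.0]
force: [1.3, 0.1, 0.2]
opening: 19.2
grip_force: 0.2
```

carry_out(grip=[0.8,0.8,0.8,0.8], translation=[[0,0,1.5],[0,-1,1.5],[0,0,1],[0,0,0]], twist=[0,0,0,0])

```text
time: 13.28
eef_pos: [517.8, -18.9, 92.9]
orientation: [0.67, 0.742, -0.0, -0.0]
force: [-0.1, -0.3, -0.5]
opening: 18.8
grip_force: 0.1
```

Run:
```python
from h import *
import cv2
st()
im=vision.get_image("wrist")[:,:,::-1]; cv2.imwrite("pics/w5.png",im)
for n,th in (("w2",60),("w3",60),("w4",60),("w5",60)):
    g=cv2.imread(f"pics/{n}.png").max(2)
    o=[]
    for row in range(170,245,6):
        m=np.where(g[row,150:370]<80)[0]+150
        o.append((row,int(m.min()),int(m.max())) if len(m) else (row,))
    print(n,o)
```

```text
13.2833 pos [517.8 -18.9  92.9] yaw 1.673 theta 0.052 F [-0.1 -0.3 -0.5] M [-0.05  -0.111 -0.015] op 18.8 gf 0.1
w2 [(170, 150, 151), (176,), (182, 235, 272), (188, 227, 279), (194, 223, 283), (200, 220, 368), (206, 219, 368), (212, 218, 369), (218, 218, 369), (224, 220, 369), (230, 222, 369), (236, 150, 369), (242, 150, 369)]
w3 [(170, 150, 150), (176,), (182, 237, 268), (188, 228, 277), (194, 223, 282), (200, 220, 286), (206, 218, 369), (212, 217, 369), (218, 217, 369), (224, 218, 369), (230, 220, 369), (236, 150, 369), (242, 150, 369)]
w4 [(170, 150, 153), (176, 150, 154), (182, 150, 155), (188, 150, 269), (194, 150, 276), (200, 150, 281), (206, 150, 284), (212, 150, 286), (218, 150, 287), (224, 150, 287), (230, 150, 286), (236, 150, 284), (242, 150, 348)]
w5 [(170,), (176,), (182,), (188,), (194, 150, 271), (200, 150, 279), (206, 150, 285), (212, 150, 288), (218, 150, 291), (224, 150, 292), (230, 150, 292), (236, 150, 291), (242, 150, 357)]
```

Run:
```python
from h import *
import cv2
c=vision.calibration("wrist")
for n in ("w2","w3","w4","w5"):
    g=cv2.imread(f"pics/{n}.png").max(2)
    m=(g<80).astype(np.uint8)
    pts=[]
    for row in range(180,240):
        L=250;R=250
        while L>150 and m[row,L]:L-=1
        while R<370 and m[row,R]:R+=1
        if 150<L<245 and 255<R<369: pts+=[(L+.5,row),(R-.5,row)]
    e=cv2.fitEllipse(np.array(pts,np.float32)); w=e[1]
    print(n,np.round(e[0],1),np.round(w,1),round(e[2]),"depth",round(56*c['fx']/max(w),1),len(pts))
```

```text
w2 [252.7 212.1] [70.1 71.1] 67 depth 232.4 108
w3 [253.2 222.7] [74.  90.8] 175 depth 182.1 112
w4 [247. 223.] [77. 83.] 63 depth 199.1 108
w5 [248.5 230.3] [82.4 88.5] 80 depth 186.9 102
```

The skirt's apparent depth shrank much less than the tool descended, so the hatch is being pushed down. I'll continue in small steps and wait for the seal.

carry_out(grip=[0.8,0.8,0.8,0.8], translation=[[0,0,1],[0,-0.7,1],[0,0,0],[0,0,0]], twist=[0,0,0,0])

```text
time: 13.67
eef_pos: [517.1, -19.0, 91.0]
orientation: [0.67, 0.742, -0.0, -0.0]
force: [-1.1, 0.3, 1.2]
opening: 18.9
grip_force: 0.1
```

carry_out(grip=[0.8,0.8,0.8,0.8], translation=[[0,0,1],[0,-0.7,1],[0,0,0],[0,0,0]], twist=[0,0,0,0])

```text
time: 14.0
eef_pos: [516.4, -19.0, 89.0]
orientation: [0.67, 0.742, -0.0, -0.0]
force: [-0.7, -0.4, 0.5]
opening: 19.3
grip_force: 0.1
```

carry_out(grip=[0.8,0.8,0.8], translation=[[0,0,1],[0,-0.3,0.5],[0,0,0]], twist=[0,0,0])

```text
time: 14.25
eef_pos: [516.2, -19.1, 87.5]
orientation: [0.67, 0.742, 0.0, 0.0]
force: [-0.1, -0.6, 0.3]
opening: 19.1
grip_force: 0.2
```

```bash
cat > sk.py <<'E'
from h import *
import cv2,sys
def depth(n):
    c=vision.calibration("wrist");g=cv2.imread(f"pics/{n}.png").max(2);m=(g<80);W=[]
    for row in range(180,242):
        L=R=250
        while L>150 and m[row,L]:L-=1
        while R<370 and m[row,R]:R+=1
        if 150<L<245 and 255<R<369: W.append((R-L-1,row,(L+R)/2))
    b=sorted(W)[-4:];print(n,b[0],b[-1],"depth",round(56*c['fx']/np.mean([x[0] for x in b]),1))
if __name__=="__main__":
    cv2.imwrite(f"pics/{sys.argv[1]}.png",vision.get_image("wrist")[:,:,::-1])
    for n in ("w2","w3","w4","w5",sys.argv[1]): depth(n)
    st()
E
python3 sk.py w6
```

```text
w2 (71, 211, 253.0) (71, 214, 253.0) depth 232.8
w3 (75, 237, 254.0) (79, 240, 254.0) depth 214.7
w4 (81, 223, 247.0) (81, 226, 247.0) depth 204.1
w5 (88, 232, 248.5) (88, 235, 248.5) depth 187.9
w6 (88, 233, 250.5) (88, 236, 250.5) depth 187.9
14.3 pos [516.1 -19.1  87.5] yaw 1.673 theta 0.052 F [ 0.2 -0.6 -0.1] M [-0.03  -0.089  0.016] op 19.0 gf 0.1
```

The tool dropped 5.4 mm with the skirt depth constant, so the hatch moves with the tool. I'll continue in 0.5 mm steps.

carry_out(grip=[0.8,0.8,0.8,0.8], translation=[[0,0,0.5],[0,0,0.5],[0,0,0.5],[0,0,0]], twist=[0,0,0,0])

```text
time: 14.63
eef_pos: [516.0, -19.1, 86.0]
orientation: [0.67, 0.742, -0.0, -0.0]
force: [0.1, -0.2, 1.2]
opening: 18.8
grip_force: 0.4
```

carry_out(grip=[0.8,0.8,0.8,0.8], translation=[[0,0,0.5],[0,0,0.5],[0,0,0.5],[0,0,0]], twist=[0,0,0,0])

```text
time: 14.97
eef_pos: [516.1, -19.1, 84.5]
orientation: [0.67, 0.742, -0.0, -0.0]
force: [-0.4, 0.5, 0.5]
opening: 19.2
grip_force: 0.2
```

carry_out(grip=[0.8,0.8,0.8,0.8], translation=[[0,0,0.5],[0,0,0.5],[0,0,0.5],[0,0,0]], twist=[0,0,0,0])

```text
time: 15.3
eef_pos: [516.1, -19.1, 83.0]
orientation: [0.67, 0.742, -0.0, 0.0]
force: [-0.4, -0.1, 1.0]
opening: 18.9
grip_force: 0.0
```

carry_out(grip=[0.8,0.8,0.8,0.8], translation=[[0,0,0.5],[0,0,0.5],[0,0,0.5],[0,0,0]], twist=[0,0,0,0])

```text
time: 15.63
eef_pos: [516.2, -19.1, 81.7]
orientation: [0.67, 0.742, -0.0, 0.0]
force: [-1.9, -0.9, 3.5]
opening: 19.3
grip_force: 1.8
```

```bash
python3 sk.py w7|tail -2; python3 -c "
from h import *
print(r.read_state()['tau'],r.read_state()['q'])"
```

```text
w7 (89, 233, 250.0) (89, 236, 250.0) depth 185.7
15.6833 pos [516.2 -19.1  81.7] yaw 1.673 theta 0.052 F [-1.3 -0.4  3.2] M [-0.071  0.242  0.011] op 19.1 gf 1.8
[ 1.56171117e-01 -5.06449306e+01 -1.86774123e+01  1.33319520e-01
 -3.74817587e-01 -6.32169795e-04] [-1.64866057e-01  4.67150098e-01  1.92632227e+00 -1.18354630e-04
  7.48000253e-01 -2.66742319e-01]
```

The seal is touched (3.5 N). I'll recentre by −0.8 and close on the wing before pressing further.

carry_out(grip=[0.82,0.85,0.9,1,1,1], translation=[[0,-0.8,0],[0,0,0],[0,0,0],[0,0,0],[0,0,0],[0,0,0]], twist=[0,0,0,0,0,0], newtons=10)

```text
time: 16.18
eef_pos: [513.0, -19.4, 81.4]
orientation: [0.67, 0.742, -0.002, -0.002]
force: [-10.9, -4.4, 8.1]
opening: 12.1
grip_force: 10.3
```

```bash
python3 -c "
from h import *
st()"
```

```text
16.1833 pos [513.  -19.4  81.4] yaw 1.673 theta 0.052 F [-10.9  -4.4   8.1] M [-0.805  1.819 -0.032] op 12.1 gf 10.3
```

carry_out(grip=[1,1,1,1], translation=[[0,-1,0],[-0.3,-1,0],[0,-0.3,0],[0,0,0]], twist=[0,0,0,0], newtons=10)

```text
time: 16.52
eef_pos: [513.1, -19.5, 81.5]
orientation: [0.67, 0.742, 0.0, -0.0]
force: [-1.0, 1.6, -0.2]
opening: 12.0
grip_force: 10.0
```

```bash
python3 -c "
from h import *
st()"
```

```text
16.5167 pos [513.1 -19.5  81.5] yaw 1.673 theta 0.052 F [-1.   1.6 -0.2] M [ 0.412 -0.063 -0.017] op 12.0 gf 10.0
```

carry_out(grip=[1,1,1,1], translation=[[0,0,0.5],[0,0,0.5],[0,0,0],[0,0,0]], twist=[0,0,0,0])

```text
time: 16.85
eef_pos: [513.1, -19.6, 81.0]
orientation: [0.67, 0.742, 0.0, 0.0]
force: [-3.4, 2.4, 6.7]
opening: 12.2
grip_force: 10.8
```

carry_out(grip=[1,1,1], translation=[[0,0,0.5],[0,0,0.3],[0,0,0]], twist=[0,0,0])

```text
time: 17.1
eef_pos: [513.0, -19.6, 80.4]
orientation: [0.67, 0.742, 0.0, 0.0]
force: [-5.8, 1.8, 11.1]
opening: 12.2
grip_force: 12.3
```

carry_out(grip=[1,1,1], translation=[[0,-0.6,0],[0,0,0],[0,0,0]], twist=[0,0,0])

```text
time: 17.35
eef_pos: [513.0, -19.6, 80.5]
orientation: [0.67, 0.742, 0.0, 0.001]
force: [-2.8, 3.0, 9.2]
opening: 12.5
grip_force: 11.7
```

carry_out(grip=[1,1], translation=[[0,0,0.3],[0,0,0]], twist=[0,0])

```text
time: 17.52
eef_pos: [513.0, -19.6, 80.3]
orientation: [0.67, 0.742, 0.0, 0.001]
force: [-3.1, 3.8, 10.8]
opening: 11.9
grip_force: 12.2
```

```bash
python3 -c "
from h import *
st()"
```

```text
17.5167 pos [513.  -19.6  80.3] yaw 1.673 theta 0.052 F [-3.1  3.8 10.8] M [ 0.652  0.123 -0.006] op 11.9 gf 12.2
```

carry_out(grip=[1,1,1], translation=[[0.4,-0.3,0.3],[0,0,0],[0,0,0]], twist=[0,0,0], newtons=15)

```text
time: 17.77
eef_pos: [513.1, -19.6, 80.3]
orientation: [0.67, 0.742, 0.001, 0.001]
force: [-3.3, 0.4, 12.8]
opening: 12.0
grip_force: 16.6
```

carry_out(grip=[1,1,1], translation=[[0,0,0],[0,0,0],[0,0,0]], twist=[0.05,0.05,0])

```text
time: 18.02
eef_pos: [512.9, -19.5, 80.3]
orientation: [0.707, 0.707, 0.001, 0.001]
force: [-4.4, -0.0, 12.7]
opening: 11.9
grip_force: 16.8
```

```bash
python3 -c "
from h import *
st()"
```

```text
18.0167 pos [512.9 -19.5  80.3] yaw 1.57 theta 0.155 F [-4.4 -0.  12.7] M [ 0.15   0.184 -0.062] op 11.9 gf 16.8
```

carry_out(grip=[1,1,1,1], translation=[[0,0,0],[0,0,0],[0,0,0],[0,0,0]], twist=[0.06,0.06,0.06,0])

```text
time: 18.35
eef_pos: [512.5, -19.5, 80.2]
orientation: [0.768, 0.64, 0.0, 0.001]
force: [-4.8, -0.2, 12.7]
opening: 12.0
grip_force: 16.9
```

```bash
python3 -c "
from h import *
st()"
```

```text
18.35 pos [512.5 -19.5  80.2] yaw 1.389 theta 0.336 F [-4.8 -0.2 12.7] M [ 0.049  0.366 -0.065] op 12.0 gf 16.9
```

carry_out(grip=[1,1,1,1,1], translation=[[0,-0.5,0],[0,0,0],[0,0,0],[0,0,0],[0,0,0]], twist=[0.07,0.07,0.07,0.07,0])

```text
time: 18.77
eef_pos: [512.0, -19.4, 79.8]
orientation: [0.85, 0.526, 0.0, 0.0]
force: [-3.8, 0.6, 8.7]
opening: 12.1
grip_force: 18.5
```

```bash
python3 -c "
from h import *
st()"
```

```text
18.7667 pos [512.  -19.4  79.8] yaw 1.109 theta 0.616 F [-3.8  0.6  8.7] M [0.138 0.212 0.037] op 12.1 gf 18.5
```

carry_out(grip=[1,1], translation=[[0,0,0.4],[0,0,0]], twist=[0,0])

```text
time: 18.93
eef_pos: [512.0, -19.4, 79.7]
orientation: [0.849, 0.528, 0.0, 0.0]
force: [-4.7, 0.6, 12.8]
opening: 12.1
grip_force: 18.7
```

carry_out(grip=[1,1,1,1], translation=[[0,-0.3,0],[0,0,0],[0,0,0],[0,0,0]], twist=[0.07,0.07,0.07,0])

```text
time: 19.27
eef_pos: [511.7, -19.2, 79.7]
orientation: [0.901, 0.434, 0.0, 0.0]
force: [-5.0, 1.5, 13.4]
opening: 12.0
grip_force: 19.5
```

```bash
python3 -c "
from h import *
st()"
```

```text
19.2667 pos [511.7 -19.2  79.7] yaw 0.899 theta 0.826 F [-5.   1.5 13.4] M [ 0.259  0.395 -0.092] op 12.0 gf 19.5
```

carry_out(grip=[1,1,1,1,1], translation=[[-0.2,-0.5,-0.1],[0,0,0],[0,0,0],[0,0,0],[0,0,0]], twist=[0.07,0.07,0.07,0.07,0])

```text
time: 19.68
eef_pos: [511.4, -18.8, 79.7]
orientation: [0.953, 0.304, 0.001, 0.0]
force: [-2.2, 2.5, 10.0]
opening: 12.0
grip_force: 20.2
```

```bash
python3 -c "
from h import *
st()"
```

```text
19.6833 pos [511.4 -18.8  79.7] yaw 0.619 theta 1.106 F [-2.2  2.5 10. ] M [ 0.513  0.291 -0.066] op 12.0 gf 20.2
```

carry_out(grip=[1,1,1,1,1], translation=[[0,-0.4,0.1],[0,0,0],[0,0,0],[0,0,0],[0,0,0]], twist=[0.07,0.07,0.07,0.07,0])

```text
time: 20.1
eef_pos: [511.1, -18.4, 79.7]
orientation: [0.986, 0.168, 0.001, 0.0]
force: [-3.3, 4.2, 12.4]
opening: 11.6
grip_force: 20.3
```

```bash
python3 -c "
from h import *
st()"
```

```text
20.1 pos [511.1 -18.4  79.7] yaw 0.338 theta 1.386 F [-3.3  4.2 12.4] M [ 0.83   0.349 -0.102] op 11.6 gf 20.3
```

Next the last 0.18 rad, approaching the stop gently and watching the moment.

carry_out(grip=[1,1,1,1], translation=[[-0.2,-0.5,0],[0,0,0],[0,0,0],[0,0,0]], twist=[0.06,0.06,0.05,0])

```text
time: 20.43
eef_pos: [511.1, -18.0, 79.7]
orientation: [0.996, 0.085, 0.001, 0.0]
force: [-1.9, 4.8, 10.9]
opening: 12.1
grip_force: 20.0
```

```bash
python3 -c "
from h import *
st()"
```

```text
20.4333 pos [511.1 -18.   79.7] yaw 0.17 theta 1.555 F [-1.9  4.8 10.9] M [ 0.84   0.179 -0.049] op 12.1 gf 20.0
```

carry_out(grip=[1,1,1], translation=[[0,0,0],[0,0,0],[0,0,0]], twist=[0.03,0.03,0])

```text
time: 20.68
eef_pos: [511.1, -18.0, 79.7]
orientation: [0.998, 0.056, 0.001, 0.0]
force: [-0.7, 3.4, 10.6]
opening: 12.8
grip_force: 21.5
```

```bash
python3 -c "
from h import *
st()"
```

```text
20.6833 pos [511.1 -18.   79.7] yaw 0.112 theta 1.613 F [-0.7  3.4 10.6] M [0.873 0.204 0.46 ] op 12.8 gf 21.5
```

The stop is reached, with the moment jumping to 0.46 N m. I'll unwind slightly, ease the push off, open and retreat upward.

carry_out(grip=[1,1,1,1,1,0.75,0.75,0.75,0.75], translation=[[0,0,0],[0,0,-0.5],[0,0,-0.5],[0,0,-0.5],[0,0,0],[0,0,0],[0,0,0],[0,0,0],[0,0,0]], twist=[-0.04,0,0,0,0,0,0,0,0])

```text
time: 21.43
eef_pos: [510.2, -18.5, 80.3]
orientation: [0.997, 0.076, -0.0, 0.0]
force: [-0.2, 0.7, -0.1]
opening: 23.8
grip_force: 0.0
```

```bash
python3 sk.py w8|tail -2
```

```text
w8 (88, 230, 253.5) (88, 233, 253.5) depth 187.9
21.4833 pos [510.2 -18.4  80.3] yaw 0.153 theta 1.572 F [-0.2 -0.  -0.1] M [ 0.022 -0.011 -0.02 ] op 23.8 gf 0.0
```

carry_out(grip=[0.75,0.75,0.75,0.75,0.6,0.6,0.6,0.6,0.6], translation=[[0,0,-3],[0,0,-5],[0,0,-10],[0,0,-15],[0,0,-20],[0,0,-30],[0,0,-35],[0,0,-35],[0,0,0]], twist=[0,0,0,0,0,0,0,0,0])

```text
time: 22.23
eef_pos: [512.5, -18.6, 240.4]
orientation: [0.997, 0.076, 0.005, 0.001]
force: [0.7, -0.3, 0.4]
opening: 38.1
grip_force: 0.0
```

Run:
```python
from h import *
import cv2
im=vision.get_image("wrist")[:,:,::-1];cv2.imwrite("pics/w9.png",im);c=vision.calibration("wrist");st()
q=[540.7,-13,.154];R=np.array([[np.cos(q[2]),-np.sin(q[2])],[np.sin(q[2]),np.cos(q[2])]])
def P(a,l):
    x,y,z=71+l[0]*np.cos(a)+l[2]*np.sin(a),l[1],109-l[0]*np.sin(a)+l[2]*np.cos(a)
    return proj(c,np.r_[R@[x,y]+q[:2],z])
g=im.max(2)
n,lab,stt,cen=cv2.connectedComponentsWithStats((g<80).astype(np.uint8))
exp=P(0,[-101,0,10]);l=lab[int(exp[1]),int(exp[0])+8]
print("skirt blob",stt[l],cen[l].round(1))
for d in (0,2.5,5,11): print(d,"skirt exp",P(np.radians(d),[-101,0,10]).round(1),"front hatch corners",P(np.radians(d),[-152,75,4]).round(1),P(np.radians(d),[-152,-75,4]).round(1))
x,y=exp.astype(int);roi=g[y-32:y+33,x-30:x+31].astype(int)
roi=roi*(cv2.circle(np.zeros_like(roi,np.uint8),(30,32),22,1,-1))
s=np.argwhere((roi>65));print((s[:,::-1]+[x-30,y-32]).tolist()[:60])
for th in (.6,1,1.3,1.571):
    v=np.array([np.sin(th),np.cos(th),0])*25;print(th,P(0,np.array([-101,0,36])+v).round(),P(0,np.array([-101,0,36])-v).round())
```

```text
22.2833 pos [511.6 -18.4 237.4] yaw 0.153 theta 1.572 F [-0.5  0.  -0.5] M [0.001 0.056 0.008] op 38.5 gf 0.0
skirt blob [ 229  155   48   51 1814] [252.7 178.9]
0 skirt exp [253.4 181.3] front hatch corners [190.8 221.9] [316.2 221.6]
2.5 skirt exp [253.4 181.7] front hatch corners [189.7 223.7] [317.4 223.3]
5 skirt exp [253.4 181.9] front hatch corners [188.4 225.3] [318.6 224.9]
11 skirt exp [253.4 181.8] front hatch corners [185.3 228.2] [321.8 227.8]
[[258, 166], [259, 166], [258, 167], [259, 167], [258, 172], [269, 196], [238, 197], [247, 197], [268, 197], [247, 198], [241, 199], [265, 199], [242, 200], [243, 200], [247, 200], [258, 200], [259, 200], [262, 200], [263, 200], [264, 200], [244, 201], [245, 201], [246, 201], [260, 201], [261, 201], [262, 201], [247, 202], [258, 202], [259, 202]]
0.6 [233. 174.] [273. 200.]
1 [240. 167.] [266. 206.]
1.3 [247. 164.] [260. 209.]
1.571 [253. 163.] [253. 209.]
```

```bash
python3 -c "
from station import job
print(job.sign_off())"
```

```text
the job is handed in; nothing more can be done
None
```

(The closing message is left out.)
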